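# Gauge a soap bar for its gift box

### The job

Lay the soap bar with the green label flat, label up, on the bed of the wooden sizing gauge, about midway between the brass rails and with its long side along the rails. Then slide the gauge's jaw shut so that it pinches the bar against the sprung stop plate: the plate must have begun to give but must not be driven hard against its block. Let go and leave the bar held there by the jaw for reading; leave the other soap and the two candle tins where they are.

Things in the scene. Friction and masses are not known exactly. Their poses are not given: they have to be found in the camera images.
- soap_green: the wrapped soap bar with a green label on top, 52 x 78 x 26 mm (x, y, z), about 0.11 kg; origin at the centre of its underside, y along its long side, z up. It starts lying label up on the table, at any yaw; it and the cream-labelled bar change places between starts.
- soap_cream: a like soap bar with a cream label, 52 x 78 x 26 mm, origin at the centre of its underside; leave alone
- tin_red: red candle tin, 64 mm across, 45 mm high, origin at the centre of its underside; leave alone
- tin_blue: blue candle tin, same size and origin; leave alone
- gauge: a wooden sizing gauge fixed to the table: a board 104 mm wide (x), 330 mm long (y); origin at the centre of its underside, z up. Its flat bed is 18 mm above the table; two brass rails, 7 mm wide and 2 mm proud of the bed, run along y at x = +-46 mm, leaving 85 mm of flat bed between. The jaw rides at the -y end and slides along y; the sprung stop stands at the +y end.
- bed_mid (a point): a point on the bed's surface, on its middle line, at y = +25 mm of the gauge: a bar laid lengthwise with its centre here clears jaw and stop plate by 15 mm or more at every start. Tall vases with flowers stand beyond and to the left of the gauge, from about x = 0.68 m of the room outward: swing in clear of them.
- stop_zone (a point): only the middle of the span (y = +80 to +110 mm of the gauge, on the bed) within which the stop plate's free face stands; the stop was screwed fast at some unknown y: find it by feel or eye. Steel plate 70 mm wide, 33 high, on springs before a block 36 high (thumbscrew to 50). The plate starts to give at 3 N, then 0.5 N per mm, up to 8 mm (7 N), then is rigid. Over 25 N spoils the bar.
- gauge_jaw: the sliding jaw: dark wooden block 84 mm wide (x), 36 long (y), 34 high above the bed, with a steel measuring face towards the stop. Origin on the bed in the plane of that face; axes as the gauge's (+y towards the stop). The face starts at y = -60 to -30 mm of the gauge. It slides stiffly, with about 11 N of drag (plus 8 N per m/s), and stays where it is left, also against the springs.
- jaw_grip (a point): centre of the top of the jaw's upright wooden grip, 34 mm wide (x) and 22 mm thick (y), which rises from 34 to 75 mm above the bed; it is 19 mm behind the measuring face
Things that resemble listed ones, but are neither listed nor needed, are in the scene too. Leave any black or purple look-alike of the soap_green alone.

How it is judged (in metres and radians):
On the way, in this order (a step that is already met when the one before it is completed fails the run):
1. the green-labelled bar lies flat on the gauge's bed, roughly lengthwise, let go of, not yet pinched (x of soap_green in the frame of gauge between -0.02 and 0.02 m and z of soap_green in the frame of gauge between 0.014 and 0.023 m and angle between soap_green's own z axis and vertical below 0.09 rad and y of soap_green in the frame of gauge between -0.08 and 0.08 m and angle between the y axis of soap_green and the y axis of gauge, either way round below 0.25 rad and contact force between the fingers and soap_green below 0.1 N and contact force between gauge_jaw and soap_green below 1 N), for 0.2 s.
2. the jaw pinches the bar: it pushes on it with more than 2 N (contact force between gauge_jaw and soap_green above 2 N and angle between the y axis of soap_green and the y axis of gauge, either way round below 0.1 rad), for 0.2 s.
At the end, for the whole second after the job is handed in: The green-labelled bar lies flat (within 5 degrees), label up, on the bed of the gauge, its long side along the rails within 4.5 degrees and its centre within 20 mm of the bed's middle line, at rest and let go of, and the jaw, left by the robot, still presses on it with 2 to 8.5 N (x of soap_green in the frame of gauge between -0.02 and 0.02 m and z of soap_green in the frame of gauge between 0.014 and 0.023 m and angle between soap_green's own z axis and vertical below 0.09 rad and angle between the y axis of soap_green and the y axis of gauge, either way round below 0.08 rad and contact force between gauge_jaw and soap_green between 2 and 8.5 N and linear speed of each of soap_green, gauge_jaw below 0.01 m/s and contact force between the fingers and soap_green below 0.1 N); the robot touches nothing.
It fails at once if the bar is squeezed by the jaw with more than 25 N (contact force between gauge_jaw and soap_green above 25 N).
It fails at once if the cream-labelled soap is moved more than 20 mm (distance of soap_cream from where it was at the start of the episode above 0.02 m).
It fails at once if the red tin is moved more than 20 mm (distance of tin_red from where it was at the start of the episode above 0.02 m).
It fails at once if the blue tin is moved more than 20 mm (distance of tin_blue from where it was at the start of the episode above 0.02 m).
It also fails if it takes over 64 s, if anything falls off the work surface, if the arm or the gripper's body presses on something with over 40 N, if the wrist force passes 120 N, or if a joint passes its speed limit or range.

### The arm

A 6-joint arm with a two-finger parallel gripper is mounted at the origin on a cart in front of the work surface, level with it; the furniture and walls round the work are solid. World frame = base frame: x ahead of the robot, y to its left, z up, the work surface at z = 0. Lengths are in m, angles in degrees, forces in N, time in s.
With the tool pointing down it reaches from about 0.25 to 0.8 m from the base axis. Payload 8.5 kg.
Tool frame: the origin (TCP) lies at the very end of the fingers, on their centre line; the grasp point (between the pads) lies 19 mm behind it; z points along the fingers, y is the direction in which the jaws open and shut (so a half turn about z gives the same grasp; the last joint's range is limited). The gripper opens to 85 mm and grips with 20 to 120 N. Pads are 22 mm wide; open, the fingers measure 114 mm over their backs; the gripper's body (76 mm by 85 mm) begins 54 mm behind the grasp point. The pads swing forward as they close: fully open they stand 13 mm farther back than shut.
Start: joints at [71.734, 13.648, -0.773, 75.585, 0, 90], TCP at [0.165, 0.499, 0.207] pointing down, gripper open.
Joint ranges: [-152.45, 152.45], [-59.26, 108.67], [-65.41, 83.53], [-104.44, 129.93], [-82.83, 76.93], [-180, 180]. Speed limits (degrees/s): [127.2, 127.2, 159.86, 180, 180, 180].

### API

Orientations are given as [roll, pitch, yaw] about the fixed x, y, z axes, in that order (R = Rz(yaw) Ry(pitch) Rx(roll)).
In Python, from rig import monitor, optics, ctrl, spotter gives the robot as it stands.
- The arm moves only by the shell command python3 -m crank 'ROWS' [OPENING] [FORCE]. ROWS is JSON, a list of rows, each a list of 6 numbers: the shift along the tool's x, y, z normalised to -1 to 1, where 1 is 0.15 m, then the turn, a rotation vector about the tool's x, y, z normalised to -1 to 1, where 1 is 120 degrees. In form: [[dx, dy, dz, rx, ry, rz], ...]. A call has exactly 8 rows; each row is the pose to reach, as a shift and turn from the pose commanded when the call began, along the tool's axes at that moment; what a row does not reach only later rows make up. A row lasts 1/12 s, in which the tool goes at most 41.7 mm and 7.16 degrees, less where a joint would pass 70% of its speed; a pose out of reach is approached as far as the arm can. A call with a number of a shift or a turn outside -1 to 1 is refused whole. A call with a gripper value outside its range is refused whole. OPENING is the closure, from -1 (fully open) to 1 (shut), set as the call begins (- or left out, the last holds). The fingers move at their own pace and stop on an object; FORCE is the grip in N (left out, the last holds). Time passes only in rows, so rows that repeat a pose let the fingers close, or fill a call up. It gives the time, the measured TCP pose, the force and the opening at its end, in the units of the state.
- monitor.get_obs(): the state, without advancing time (a new reading comes with each control period).
- optics.grab_frame(name): name is "scene" or "side" or "wrist"; returns a dict with "img" (420x560x3 uint8, red, green, blue), "depth" (420x560 float32, m along the optical axis (not along the pixel's ray), 0 where there is no reading), "fx", "fy", "cx", "cy" (pixels), "eye" and "rotation" of the camera in the world; the wrist camera has in their place "tool_from_camera" (4x4, takes a point from camera to tool coordinates, whose origin is the TCP and whose axes are the flange's). Camera axes: x right, y down, z forward; pixel columns grow to the right and rows downward; lengths in m; the calibration is good to about 2 mm. The wrist camera is an equidistant fisheye: a pixel r from the principal point sees the ray r / f radians off the axis. A picture is of the moment at which its call begins: read the wrist's pose just before it.
- ctrl.close_job(): hands the job in, once; it reports no verdict.
Trained networks look in the newest picture that a camera, given by its name, has taken for a name from the list of things; names that differ only in an ending like _2 or _b are one class to them, and where a whole thing is asked for, a point or a joint stands for the part that bears it (a point fixed in the world has none). Each returns a list of dicts, best first, with "conf" (0 to 1); they miss things now and then, are a little off and sometimes report something else, mostly with a low value. They report only what shows in the picture. A call takes as long as a camera call. They do not tell look-alikes from the thing itself.
- spotter.boxes_of(thing, camera): "bbox" ([left, top, right, bottom] in pixels, round what is visible of it).
The state is a dict: "clock": time; "joints": joint angles; "dq": joint speeds; "joint_torque": joint torques, N m; "position": TCP position; "tool_rot": TCP orientation; "contact_force": force on the tool from outside, world axes, zero at the start; "wrist_torque": the same for the moment, N m; "grip_width": opening from 0.0 (shut) to 1.0 (fully open).
Only numpy, scipy, OpenCV 4.12 (cv2) and the standard library are available. Lean on these libraries where they do the work, as an engineer would, in place of code of your own. Each camera call takes 0.05 s, during which the arm holds its last target.

## Working session

There is one attempt and no reset: what is moved stays moved. The work goes in short steps, Python scripts to look and compute and a shell command to move; the robot and the scene stay as the last step left them, time stands still between calls to the robot, and variables do not carry over. Pictures are saved under pics/ and viewed, and the job is handed in when it is done.

```bash
ls; mkdir -p pics; cat > h.py <<'E'
import numpy as np, cv2
from rig import monitor, optics, ctrl, spotter
from scipy.spatial.transform import Rotation as R
def grab(cam,name=None):
    f=optics.grab_frame(cam)
    if name: cv2.imwrite('pics/'+name+'.png',cv2.cvtColor(f['img'],cv2.COLOR_RGB2BGR))
    return f
def world(f,u,v,d=None):
    u=np.asarray(u,float);v=np.asarray(v,float)
    if d is None: d=f['depth'][v.astype(int),u.astype(int)]
    p=np.stack([(u-f['cx'])/f['fx']*d,(v-f['cy'])/f['fy']*d,d],-1)
    return p@np.array(f['rotation']).T+np.array(f['eye'])
def cloud(f):
    v,u=np.mgrid[0:420,0:560]
    return world(f,u,v)
E
python3 - <<'E'
from h import *
print(monitor.get_obs())
for c in ['scene','side','wrist']:
    f=grab(c,c+'0')
    if c!='wrist': print(c,f['eye'],f['rotation'],f['fx'],f['cx'],f['cy'])
    else: print(f['tool_from_camera'],f['fx'])
    for t in ['soap_green','soap_cream','tin_red','tin_blue','gauge','gauge_jaw','jaw_grip']:
        print(t,[(np.round(b['bbox']).tolist(),round(b['conf'],2)) for b in spotter.boxes_of(t,c)])
E
```

```text
pics
{'clock': 0.0, 'joints': array([ 7.17354134e+01,  1.36814595e+01, -8.18089205e-01,  7.55845806e+01,
        2.24417635e-05,  8.99991150e+01]), 'dq': array([-0.03535131,  0.01700814,  0.02937912, -0.06685293, -0.03187023,
        0.08140239]), 'joint_torque': array([-1.25046536e-03, -5.38791490e+01,  3.46441054e+01,  1.83674373e-02,
       -1.95870125e-04, -3.93370465e-05]), 'position': array([0.16439237, 0.49810956, 0.20626527]), 'tool_rot': array([-1.79915871e+02, -2.37412327e-05,  1.61736298e+02]), 'contact_force': array([-0.02923644, -0.83471099,  0.58561878]), 'wrist_torque': array([-0.0482627 , -0.02681985,  0.02976345]), 'grip_width': 0.9991532453632065}
scene [ 0.03217673 -0.72630549  0.90264494] [-133.42319869    0.92736668  -37.46834598] 521.4254231077231 284.08650584528374 213.51566323872478
soap_green [([250.0, 302.0, 289.0, 346.0], 0.97), ([350.0, 244.0, 379.0, 275.0], 0.7), ([393.0, 231.0, 435.0, 259.0], 0.68), ([200.0, 164.0, 309.0, 259.0], 0.5)]
soap_cream [([316.0, 290.0, 360.0, 323.0], 0.86)]
tin_red [([209.0, 247.0, 239.0, 281.0], 0.93), ([197.0, 168.0, 312.0, 
[... 863 characters left out ...]
jaw_grip [([230.0, 187.0, 276.0, 224.0], 0.8)]
[[-3.08746923e-04 -9.46072594e-01 -3.23954551e-01  8.24980739e-02]
 [ 9.99999162e-01  1.15069279e-04 -1.28910230e-03 -1.38697746e-04]
 [ 1.25686157e-03 -3.23954677e-01  9.46071767e-01 -1.67837548e-01]
 [ 0.00000000e+00  0.00000000e+00  0.00000000e+00  1.00000000e+00]] 325.19226210127806
soap_green [([0.0, 355.0, 29.0, 392.0], 0.77), ([107.0, 404.0, 156.0, 420.0], 0.49)]
soap_cream [([24.0, 396.0, 34.0, 415.0], 0.58)]
tin_red [([43.0, 355.0, 60.0, 382.0], 0.45)]
tin_blue []
gauge [([105.0, 403.0, 154.0, 416.0], 0.76)]
gauge_jaw [([107.0, 412.0, 129.0, 420.0], 0.62), ([25.0, 394.0, 36.0, 418.0], 0.5)]
jaw_grip [([105.0, 410.0, 123.0, 418.0], 0.6)]
```

View pics/scene0.png

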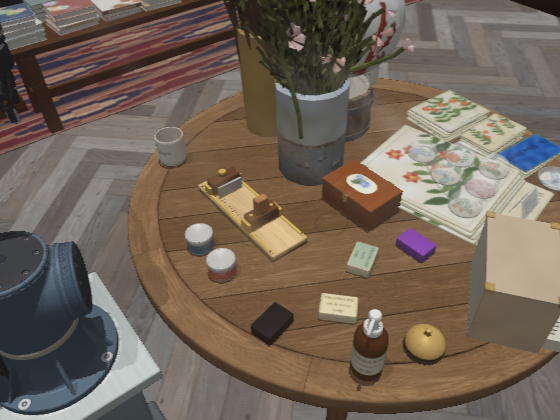

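View pics/side0.png

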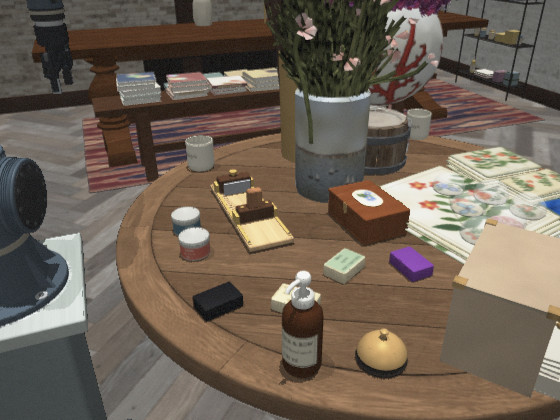

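View pics/wrist0.png

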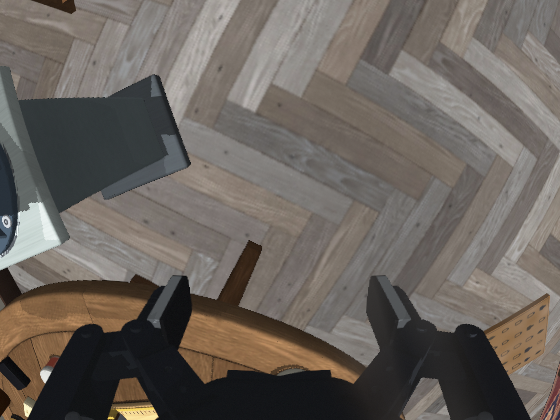

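The green-labelled bar is at scene (363,259), the cream one at (338,307), with black and purple look-alikes at (272,323) and (416,244). The gauge lies between (205,178) and (305,240): its stop is at the far upper left, and the jaw is near (260,212). The tins are at (199,238) and (221,264).

```bash
sed -i "s/np.array(f\['rotation'\]).T/R.from_euler('xyz',f['rotation'],degrees=True).as_matrix().T/" h.py
cat > m.py <<'E'
from h import *
for c in ['scene','side']:
    f=grab(c); P=cloud(f); img=f['img']
    hsv=cv2.cvtColor(img,cv2.COLOR_RGB2HSV)
    z=P[...,2]
    print(c,'table z', np.median(z[(abs(P[...,0]-.45)<.1)&(abs(P[...,1])<.4)&(abs(z)<.02)]))
    def blob(seed,zlo,zhi,name):
        m=((z>zlo)&(z<zhi)).astype(np.uint8)
        n,l=cv2.connectedComponents(m,connectivity=4)
        k=l[seed[1],seed[0]]
        if k==0: print(name,'no seed',P[seed[1],seed[0]]);return
        q=P[l==k]
        r=cv2.minAreaRect((q[:,:2]*1000).astype(np.float32))
        print(name,len(q),'c',np.round(r[0],1),'size',np.round(r[1],1),'ang',round(r[2],1),'z',np.round(np.percentile(q[:,2],[5,50,95]),4))
        return q
    S={'scene':dict(green=(363,259),cream=(338,307),red=(221,256),blue=(199,232),purple=(416,244)),'side':dict(green=(345,262),red=(194,237),blue=(185,216),cream=(285,297))}[c]
    for k,s in S.items():
        blob(s,*((.02,.032) if k in('green','cream','purple') else (.036,.06)),k)
    g=(290,240) if c=='scene' else (270,235)
    q=blob(g,.012,.024,'bed')
    # board: region around
    m=(P[...,0]>.3)&(P[...,0]<.75)&(P[...,1]>-.1)&(P[...,1]<.4)
    np.save('cl_'+c+'.npy',np.concatenate([P,img],-1))
E
python3 m.py
```

```text
scene table z 2.1338415414962064e-05
green 620 c [ 640.6 -200.7] size [81.6 52.7] ang 28.6 z [0.0221 0.0253 0.0281]
cream 814 c [ 506.8 -268.7] size [54.1 77.8] ang 43.2 z [0.0217 0.0254 0.0282]
red 556 c [376.7 -25.3] size [65.1 62.1] ang 56.3 z [0.0396 0.0439 0.0469]
blue 485 c [378.9  73.9] size [64.8 63.6] ang 49.3 z [0.0394 0.0439 0.0466]
purple 592 c [ 766.8 -244.4] size [55.9 79.7] ang 4.3 z [0.0217 0.025  0.028 ]
bed 2533 c [531.5  91. ] size [105.1 331.5] ang 0.8 z [0.014  0.0177 0.0215]
side table z -0.000379695677463876
green 649 c [ 639.7 -201.9] size [81.6 54.4] ang 29.2 z [0.0215 0.0251 0.0269]
red 483 c [376.1 -26.9] size [63.9 63.7] ang 83.7 z [0.0373 0.0432 0.0453]
blue 398 c [379.5  72.9] size [65.9 63. ] ang 55.9 z [0.0377 0.0431 0.045 ]
cream 257 c [ 491.5 -253.4] size [54.1 33.1] ang 43.0 z [0.0224 0.0252 0.0269]
bed 1775 c [529.3  90.8] size [102.8 335.9] ang 1.2 z [0.0142 0.0174 0.021 ]
```

```bash
cat > m2.py <<'E'
import numpy as np
for c in ['scene','side']:
    A=np.load('cl_'+c+'.npy'); P=A[...,:3].reshape(-1,3); 
    m=(P[:,2]>.0225)&(P[:,2]<.029)&(abs(P[:,0]-.64)<.06)&(abs(P[:,1]+.2)<.06)
    q=P[m][:,:2]; w,v=np.linalg.eigh(np.cov(q.T)); print(c,'green pca ang',np.degrees(np.arctan2(v[1,1],v[0,1]))%180, q.mean(0))
    t=np.radians(1.0); Rz=np.array([[np.cos(t),-np.sin(t)],[np.sin(t),np.cos(t)]])
    g=P.copy(); g[:,:2]=(P[:,:2]-[.5305,.091])@Rz
    m=(abs(g[:,0])<.06)&(abs(g[:,1])<.18)&(g[:,2]>.028)&(g[:,2]<.11)
    q=g[m]
    for y0 in np.arange(-.18,.18,.01):
        s=q[(q[:,1]>=y0)&(q[:,1]<y0+.01)]
        if len(s)>3: print(f'{y0:.2f} n{len(s)} x {s[:,0].min():.3f} {s[:,0].max():.3f} z {s[:,2].min():.3f} {s[:,2].max():.3f}')
    f=g[(abs(g[:,0])<.025)&(g[:,2]>.027)&(g[:,2]<.045)&(abs(g[:,1])<.15)]
    # left/right edges of board by y
    b=g[(g[:,2]>.012)&(g[:,2]<.024)&(abs(g[:,0])<.07)&(abs(g[:,1])<.17)]
    for y0 in np.arange(-.16,.16,.04):
        s=b[(b[:,1]>=y0)&(b[:,1]<y0+.04)]
        if len(s): print('edge',round(y0,2),np.percentile(s[:,0],[0.5,99.5]).round(4))
E
python3 m2.py
cat > go.py <<'E'
# usage: go.py x y z tool_y_dir_deg : prints the shift and turn needed, in move units
import sys; from h import *
o=monitor.get_obs(); x,y,z,a=map(float,sys.argv[1:5])
Rt=R.from_euler('xyz',o['tool_rot'],degrees=True)
T=R.from_euler('xyz',[180,0,a+90],degrees=True)
d=Rt.inv().apply(np.array([x,y,z])-o['position'])
r=np.degrees((Rt.inv()*T).as_rotvec())
print('pos',o['position'].round(4),o['tool_rot'].round(2),'j',o['joints'].round(1),'t',o['clock'],'F',o['contact_force'].round(2),'w',round(o['grip_width'],3))
print('shift',(d/.15).round(4),'turn',(r/120).round(4),'rows', np.linalg.norm(d)/.0417, np.linalg.norm(r)/7.16)
E
python3 go.py 0.64 -0.201 0.2 -61.2
```

```text
scene green pca ang 28.91363045513353 [ 0.63980244 -0.20198571]
-0.08 n11 x -0.043 0.038 z 0.037 0.052
-0.07 n414 x -0.049 0.051 z 0.028 0.095
-0.06 n195 x -0.049 0.052 z 0.030 0.098
-0.05 n119 x -0.050 0.053 z 0.028 0.095
-0.04 n34 x -0.050 0.050 z 0.028 0.055
0.07 n8 x -0.030 0.027 z 0.035 0.050
0.08 n188 x -0.034 0.038 z 0.028 0.054
0.09 n150 x -0.040 0.044 z 0.029 0.057
0.10 n131 x -0.049 0.054 z 0.030 0.070
0.11 n118 x -0.048 0.052 z 0.030 0.071
0.12 n70 x -0.048 0.045 z 0.030 0.068
edge -0.16 [-0.0513  0.0505]
edge -0.12 [-0.0508  0.0505]
edge -0.08 [-0.0516  0.0495]
edge -0.04 [-0.0509  0.0081]
edge 0.0 [-0.0501  0.0494]
edge 0.04 [-0.0498  0.0508]
edge 0.08 [-0.0498  0.0521]
edge 0.12 [-0.051  -0.0269]
side green pca ang 29.313869119575486 [ 0.63833975 -0.20441148]
-0.08 n51 x -0.050 0.038 z 0.028 0.054
-0.07 n557 x -0.050 0.051 z 0.028 0.093
-0.06 n154 x -0.049 0.049 z 0.028 0.093
-0.05 n83 x -0.049 0.050 z 0.029 0.093
-0.04 n14 x -0.049 0.033 z 0.033 0.052
0.07 n24 x -0.025 0.030 z 0.028 0.050
0.08 n205 x -0.033 0.037 z 0.028 0.052
0.09 n146 x -0.041 0.045 z 0.028 0.056
0.10 n112 x -0.048 0.051 z 0.029 0.068
0.11 n84 x -0.048 0.052 z 0.030 0.070
0.12 n42 x -0.048 0.038 z 0.031 0.067
edge -0.16 [-0.0516  0.0493]
edge -0.12 [-0.0514  0.0486]
edge -0.08 [-0.0515  0.0502]
edge -0.04 [-0.0513 -0.0421]
edge 0.0 [-0.0509  0.0511]
edge 0.04 [-0.0509  0.0204]
edge 0.08 [-0.0505  0.0514]
edge 0.12 [-0.0507 -0.0441]
pos [0.1646 0.4985 0.2069] [-179.99    0.    161.73] j [71.7 13.6 -0.8 75.6 -0.  90. ] t 1.3 F [ 0.09 -0.1   0.08] w 1.004
shift [-4.4716 -3.435   0.0462] turn [-0.0000e+00  1.0000e-04  1.1078e+00] rows 20.28349040085387 18.566254884726078
```

```bash
python3 -m crank '[[-0.12,-0.1,0,0,0,0],[-0.25,-0.2,0,0,0,0],[-0.38,-0.3,0,0,0,0],[-0.5,-0.4,0,0,0,0],[-0.63,-0.5,0,0,0,0],[-0.75,-0.6,0,0,0,0],[-0.88,-0.7,0,0,0,0],[-1,-0.77,0,0,0,0]]' -1
python3 -m crank '[[-0.12,-0.1,0,0,0,0],[-0.25,-0.2,0,0,0,0],[-0.38,-0.3,0,0,0,0],[-0.5,-0.4,0,0,0,0],[-0.63,-0.5,0,0,0,0],[-0.75,-0.6,0,0,0,0],[-0.88,-0.7,0,0,0,0],[-1,-0.77,0,0,0,0.0]]'
python3 -m crank '[[-0.12,-0.1,0,0,0,0.05],[-0.25,-0.2,0,0,0,0.1],[-0.38,-0.3,0,0,0,0.15],[-0.5,-0.4,0,0,0,0.2],[-0.63,-0.5,0,0,0,0.25],[-0.75,-0.6,0,0,0,0.3],[-0.88,-0.7,0,0,0,0.35],[-1,-0.77,0,0,0,0.4]]'
python3 go.py 0.64 -0.201 0.2 -61.2
```

```text
clock: 1.97
position: [0.2711, 0.3403, 0.207]
tool_rot: [-180.0, 0.0, 161.7]
contact_force: [-0.7, 0.2, 0.4]
grip_width: 0.997
clock: 2.63
position: [0.3774, 0.1837, 0.2071]
tool_rot: [-180.0, 0.0, 161.7]
contact_force: [1.4, 0.7, 0.2]
grip_width: 1.005
clock: 3.3
position: [0.4838, 0.0269, 0.207]
tool_rot: [180.0, 0.0, 113.4]
contact_force: [-0.2, 0.9, 0.2]
grip_width: 1.002
pos [0.4838 0.0269 0.207 ] [1.800e+02 2.000e-02 1.134e+02] j [ 3.2  9.7 -5.9 74.4 -0.  69.8] t 3.3 F [-0.22  0.94  0.16] w 1.002
shift [-1.8079  0.3523  0.0475] turn [2.00e-04 1.00e-04 7.05e-01] rows 6.62774608486405 11.816245279646727
```

```bash
python3 -m crank '[[-0.12,0.02,0,0,0,0.05],[-0.25,0.05,0,0,0,0.1],[-0.38,0.07,0,0,0,0.15],[-0.5,0.1,0,0,0,0.2],[-0.63,0.12,0,0,0,0.25],[-0.75,0.15,0,0,0,0.3],[-0.88,0.17,0,0,0,0.35],[-1,0.2,0,0,0,0.4]]'
python3 go.py 0.64 -0.201 0.2 -61.2
```

```text
clock: 3.97
position: [0.5715, -0.0978, 0.2069]
tool_rot: [180.0, 0.0, 65.4]
contact_force: [0.1, -0.3, -0.0]
grip_width: 1.004
pos [ 0.5715 -0.0978  0.2069] [1.800e+02 1.000e-02 6.543e+01] j [ -9.7  19.1   6.9  77.8  -0.  104.9] t 3.9667 F [ 0.12 -0.32 -0.04] w 1.004
shift [-0.4355  0.7013  0.0461] turn [0.000e+00 1.000e-04 3.052e-01] rows 2.974216518720424 5.115423760719624
```

```bash
python3 -m crank '[[-0.06,0.1,0,0,0,0.05],[-0.13,0.2,0.05,0,0,0.1],[-0.2,0.3,0.1,0,0,0.15],[-0.26,0.4,0.2,0,0,0.2],[-0.33,0.5,0.3,0,0,0.25],[-0.4,0.6,0.4,0,0,0.3],[-0.4355,0.7,0.5,0,0,0.305],[-0.4355,0.7,0.53,0,0,0.305]]'
python3 - <<'E'
from h import *
f=grab('wrist','w1'); print([(b['bbox'],b['conf']) for b in spotter.boxes_of('soap_green','wrist')])
E
python3 go.py 0.64 -0.202 0.005 -61.0
```

```text
clock: 4.63
position: [0.6404, -0.2014, 0.1243]
tool_rot: [-179.9, 0.1, 29.0]
contact_force: [-0.9, 0.1, 0.4]
grip_width: 0.999
[([343.6, 53.7, 443.6, 148.6], 0.81), ([0.3, 112.2, 132.5, 269.2], 0.7), ([248.5, 155.9, 312.5, 244.7], 0.68), ([179.5, 351.1, 212.4, 386.7], 0.58)]
pos [ 0.6392 -0.1995  0.1257] [-1.7987e+02  1.2000e-01  2.9130e+01] j [-17.3  29.9  12.4  72.7   0.  133.5] t 4.7333 F [-0.39 -0.05  0.01] w 0.998
shift [-0.0016  0.0188  0.805 ] turn [-0.001   0.001   0.0011] rows 2.8963175669345023 0.0304188434751677
```

View pics/w1.png

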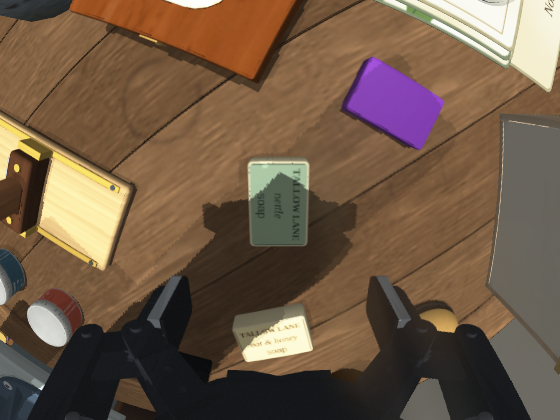

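The bar is at wrist pixels (249–309, 158–246), squared up and centred between the fingers.

```bash
python3 -m crank '[[0,0.01,0.1,0,0,0],[0,0.01,0.2,0,0,0],[0,0.01,0.35,0,0,0],[0,0.01,0.5,0,0,0],[0,0.01,0.65,0,0,0],[0,0.01,0.75,0,0,0],[0,0.01,0.79,0,0,0],[0,0.01,0.79,0,0,0]]'
python3 go.py 0.64 -0.202 0.005 -61.0
python3 -m crank '[[0,0,0,0,0,0],[0,0,0,0,0,0],[0,0,0,0,0,0],[0,0,0,0,0,0],[0,0,0,0,0,0],[0,0,0,0,0,0],[0,0,0,0,0,0],[0,0,0,0,0,0]]' 1 40
python3 -m crank '[[0,0,0,0,0,0],[0,0,0,0,0,0],[0,0,0,0,0,0],[0,0,0,0,0,0],[0,0,-0.02,0,0,0],[0,0,-0.05,0,0,0],[0,0,-0.1,0,0,0],[0,0,-0.1,0,0,0]]' 
python3 - <<'E'
from h import *
f=grab('wrist','w2'); f=grab('scene','s2')
E
```

```text
clock: 5.4
position: [0.6399, -0.2, 0.0085]
tool_rot: [-179.9, 0.1, 29.2]
contact_force: [0.7, -0.3, 0.5]
grip_width: 1.0
pos [ 0.6399 -0.2     0.0085] [-1.7993e+02  6.0000e-02  2.9190e+01] j [-17.4  34.3   2.1  58.   -0.  133.5] t 5.4 F [ 0.71 -0.3   0.51] w 1.0
shift [-0.006   0.0118  0.0234] turn [-0.0005  0.0005  0.0016] rows 0.09676172357110654 0.02947267059470895
clock: 6.07
position: [0.6407, -0.2009, 0.009]
tool_rot: [180.0, 0.0, 29.1]
contact_force: [-0.4, -0.1, 0.2]
grip_width: -0.001
clock: 6.73
position: [0.6417, -0.2012, 0.0259]
tool_rot: [179.9, -0.1, 29.1]
contact_force: [-0.4, 0.5, -0.8]
grip_width: 0.002
```

View pics/w2.png

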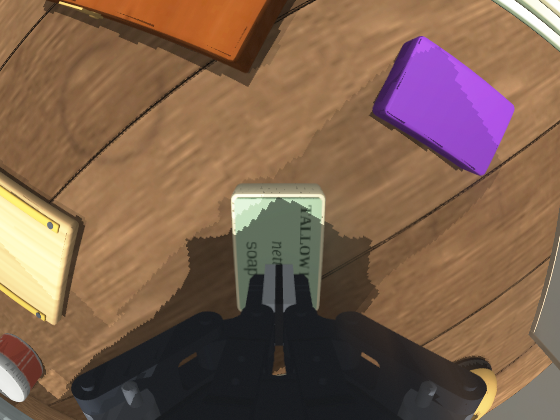

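The fingers closed fully without holding the bar. They now stand over its middle, and the bar is unmoved at (234–323, 190–310). I'll check the heights of the fingertips and the bar.

```bash
python3 - <<'E'
from h import *
f=grab('wrist')
o=monitor.get_obs();Rt=R.from_euler('xyz',o['tool_rot'],degrees=True)
T=np.array(f['tool_from_camera'])
def wp(u,v):
    d=f['depth'][v,u]; a,b=u-f['cx'],v-f['cy']; r=np.hypot(a,b); th=r/f['fx']
    ray=np.array([np.sin(th)*a/r,np.sin(th)*b/r,np.cos(th)]); p=ray*d/ray[2]
    t=T[:3,:3]@p+T[:3,3]; return t, Rt.apply(t)+o['position']
for u,v in [(250,215),(310,215),(278,200),(278,230),(278,250),(270,275),(286,275),(278,262),(278,285),(270,300),(286,300),(240,250),(318,250)]:
    t,w=wp(u,v); print((u,v),'tool',t.round(4),'world',w.round(4))
E
python3 - <<'E'
import cv2
i=cv2.imread('pics/s2.png'); cv2.imwrite('pics/s2c.png',cv2.resize(i[180:320,290:450],None,fx=4,fy=4,interpolation=cv2.INTER_CUBIC))
E
```

```text
(250, 215) tool [ 0.027  -0.0145 -0.0026] world [ 0.6574 -0.1751  0.0269]
(310, 215) tool [ 0.0268  0.0179 -0.0021] world [ 0.673  -0.2035  0.0265]
(278, 200) tool [ 0.0354  0.0006 -0.0028] world [ 0.6722 -0.1842  0.0271]
(278, 230) tool [ 0.0176  0.0006 -0.0007] world [ 0.6565 -0.1929  0.025 ]
(278, 250) tool [ 0.006   0.0006 -0.002 ] world [ 0.6464 -0.1985  0.0263]
(270, 275) tool [ 0.0118 -0.003  -0.0408] world [ 0.6497 -0.1926  0.0651]
(286, 275) tool [ 0.0116  0.0042 -0.0405] world [ 0.6531 -0.1989  0.0648]
(278, 262) tool [-0.0015  0.0006 -0.0023] world [ 0.6399 -0.2021  0.0266]
(278, 285) tool [ 0.0114  0.0006 -0.0489] world [ 0.6512 -0.1958  0.0732]
(270, 300) tool [ 0.0837  0.0007 -0.1678] world [ 0.7142 -0.1607  0.1922]
(286, 300) tool [ 0.0106  0.0038 -0.0591] world [ 0.6519 -0.1991  0.0834]
(240, 250) tool [ 0.0062 -0.0208 -0.0026] world [ 0.6362 -0.1797  0.0269]
(318, 250) tool [ 0.0058  0.0232 -0.0019] world [ 0.6573 -0.2183  0.0263]
```

View pics/s2c.png

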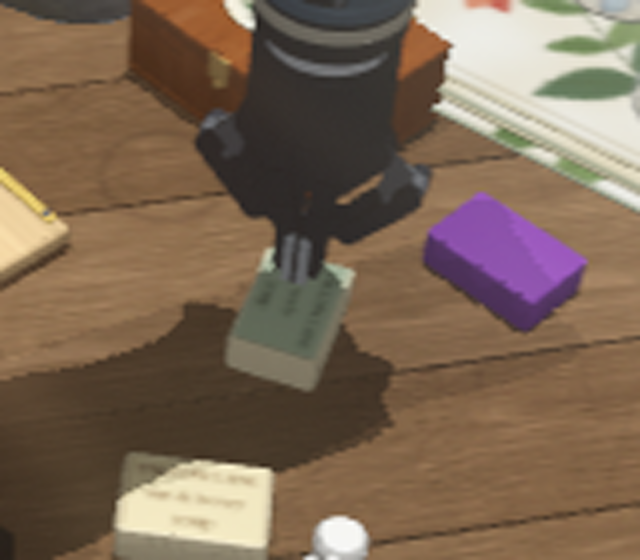

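```bash
python3 - <<'E'
from h import *
f=grab('scene'); P=cloud(f)
for v in range(232,262,2):
    print(v,[tuple(P[v,u].round(3)) for u in (362,365,369)])
g=grab('side','d2');Q=cloud(g)
m=(abs(Q[...,0]-.645)<.05)&(abs(Q[...,1]+.2)<.05)&(Q[...,2]>.03)
q=Q[m]; i=np.argsort(q[:,2])[:12]; print(q[i].round(3))
E
```

```text
232 [(np.float64(0.628), np.float64(-0.201), np.float64(0.108)), (np.float64(0.642), np.float64(-0.197), np.float64(0.096)), (np.float64(0.631), np.float64(-0.217), np.float64(0.119))]
234 [(np.float64(0.629), np.float64(-0.2), np.float64(0.101)), (np.float64(0.641), np.float64(-0.198), np.float64(0.091)), (np.float64(0.631), np.float64(-0.218), np.float64(0.114))]
236 [(np.float64(0.627), np.float64(-0.202), np.float64(0.098)), (np.float64(0.639), np.float64(-0.201), np.float64(0.089)), (np.float64(0.636), np.float64(-0.214), np.float64(0.101))]
238 [(np.float64(0.628), np.float64(-0.203), np.float64(0.091)), (np.float64(0.631), np.float64(-0.208), np.float64(0.093)), (np.float64(0.636), np.float64(-0.215), np.float64(0.096))]
240 [(np.float64(0.629), np.float64(-0.203), np.float64(0.084)), (np.float64(0.633), np.float64(-0.208), np.float64(0.086)), (np.float64(0.637), np.float64(-0.215), np.float64(0.089))]
242 [(np.float64(0.63), np.float64(-0.203), np.float64(0.078)), (np.float64(0.634), np.float64(-0.207), np.float64(0.078)), (np.float64(0.64), np.float64(-0.213), np.float64(0.0
[... 1251 characters left out ...]
65), np.float64(-0.211), np.float64(0.025))]
258 [(np.float64(0.63), np.float64(-0.208), np.float64(0.03)), (np.float64(0.639), np.float64(-0.209), np.float64(0.025)), (np.float64(0.645), np.float64(-0.215), np.float64(0.026))]
260 [(np.float64(0.629), np.float64(-0.21), np.float64(0.026)), (np.float64(0.634), np.float64(-0.214), np.float64(0.027)), (np.float64(0.642), np.float64(-0.219), np.float64(0.024))]
[[ 0.638 -0.207  0.047]
 [ 0.642 -0.207  0.048]
 [ 0.632 -0.206  0.05 ]
 [ 0.629 -0.203  0.051]
 [ 0.634 -0.209  0.051]
 [ 0.638 -0.211  0.052]
 [ 0.63  -0.205  0.052]
 [ 0.632 -0.209  0.052]
 [ 0.635 -0.211  0.052]
 [ 0.629 -0.198  0.053]
 [ 0.627 -0.201  0.053]
 [ 0.629 -0.202  0.053]]
```

View pics/d2.png

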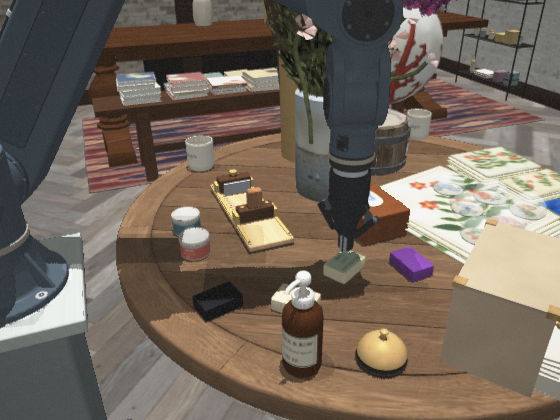

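The wrist depth, both fixed cameras and the failed grasp agree. The shut fingertips are at z ≈ 0.048 while the reported TCP is z = 0.026, so the real tips sit about 22 mm or more above the stated TCP. I'll open again and go lower in stages, watching the force.

```bash
python3 -m crank '[[0,0,0,0,0,0],[0,0,0,0,0,0],[0,0,0,0,0,0],[0,0,0,0,0,0],[0,0,0,0,0,0],[0,0,0,0,0,0],[0,0,0,0,0,0],[0,0,0,0,0,0]]' -1
python3 -m crank '[[0,0,0.03,0,0,0],[0,0,0.06,0,0,0],[0,0,0.09,0,0,0],[0,0,0.12,0,0,0],[0,0,0.15,0,0,0],[0,0,0.18,0,0,0],[0,0,0.2,0,0,0],[0,0,0.2,0,0,0]]' 
python3 - <<'E'
from h import *
f=grab('wrist','w3')
o=monitor.get_obs();print(o['position'],o['contact_force']);Rt=R.from_euler('xyz',o['tool_rot'],degrees=True)
v,u=np.mgrid[0:420,0:560]; a,b=u-f['cx'],v-f['cy']; r=np.hypot(a,b)+1e-9; th=r/f['fx']
ray=np.stack([np.sin(th)*a/r,np.sin(th)*b/r,np.cos(th)],-1); p=ray*(f['depth']/ray[...,2])[...,None]
T=np.array(f['tool_from_camera']); t=p@T[:3,:3].T+T[:3,3]; w=Rt.apply(t.reshape(-1,3)).reshape(t.shape)+o['position']
m=(f['depth']>0)&(abs(t[...,0])<.016)&(abs(abs(t[...,1])-.05)<.02)&(w[...,2]>.012)
q=t[m]; i=np.argsort(-q[:,2])[:15]; print(q[i].round(4))
for c in ['scene','side']:
    P=cloud(grab(c,c+'3')); l=Rt.inv().apply((P-o['position']).reshape(-1,3)); z=P[...,2].reshape(-1)
    m=(abs(l[:,0])<.016)&(abs(abs(l[:,1])-.05)<.02)&(z>.012)
    q=l[m]; i=np.argsort(-q[:,2])[:15]; print(c,q[i].round(4))
E
```

```text
clock: 7.65
position: [0.6407, -0.2009, 0.0239]
tool_rot: [180.0, 0.0, 29.1]
contact_force: [-0.1, 1.0, -0.3]
grip_width: 0.996
clock: 8.32
position: [0.6402, -0.2007, -0.0071]
tool_rot: [-179.9, 0.1, 29.1]
contact_force: [0.4, 0.4, 0.1]
grip_width: 0.998
[ 0.640411   -0.20076196 -0.00656385] [-0.00756768  0.23627737  1.02094406]
[[ 0.0023 -0.0422 -0.0372]
 [ 0.0019 -0.0422 -0.0375]
 [-0.0001  0.044  -0.0382]
 [-0.0023 -0.0421 -0.0382]
 [ 0.0028  0.0436 -0.0383]
 [ 0.0063 -0.0419 -0.0384]
 [-0.0027 -0.0421 -0.0385]
 [ 0.0007  0.0438 -0.0385]
 [ 0.0074  0.0434 -0.0385]
 [ 0.0037 -0.0422 -0.0387]
 [ 0.0071 -0.0418 -0.0387]
 [ 0.0076 -0.0417 -0.0387]
 [-0.0031 -0.0421 -0.0388]
 [-0.0025 -0.0425 -0.0388]
 [ 0.007   0.0434 -0.0388]]
scene [[-0.004   0.0491 -0.0384]
 [-0.0076 -0.0426 -0.0395]
 [-0.0099  0.046  -0.0399]
 [ 0.0083 -0.0432 -0.04  ]
 [-0.0082  0.0432 -0.0403]
 [-0.0095  0.0481 -0.0404]
 [-0.0003 -0.0428 -0.0421]
 [-0.0046  0.0488 -0.0422]
 [-0.0085  0.0475 -0.0424]
 [-0.0075 -0.0428 -0.0426]
 [-0.0113 -0.0439 -0.0426]
 [-0.0106 -0.0489 -0.0432]
 [ 0.0081 -0.0434 -0.0435]
 [-0.0094 -0.0446 -0.0438]
 [-0.0132 -0.0457 -0.0438]]
side [[ 0.0059 -0.0435 -0.0368]
 [-0.0052  0.0486 -0.0372]
 [-0.0018  0.0488 -0.0377]
 [ 0.0086 -0.0429 -0.0382]
 [-0.0017 -0.0431 -0.0385]
 [-0.0042 -0.0439 -0.0394]
 [-0.0074 -0.0417 -0.0396]
 [-0.0057  0.0487 -0.0399]
 [ 0.0092 -0.0434 -0.0401]
 [-0.0096 -0.0426 -0.0404]
 [ 0.0042 -0.0424 -0.0407]
 [-0.0109  0.0496 -0.0409]
 [-0.0086 -0.0458 -0.0409]
 [-0.0118 -0.0436 -0.0411]
 [-0.0046  0.0479 -0.0412]]
```

View pics/w3.png

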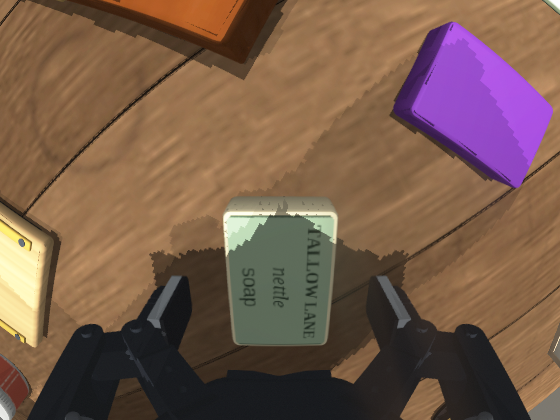

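All three views put the open tips 37 mm behind the reported TCP (24 mm when shut). I'll go down about 16 mm more and grip.

```bash

python3 -m crank '[[0,0,0.02,0,0,0],[0,0,0.04,0,0,0],[0,0,0.06,0,0,0],[0,0,0.08,0,0,0],[0,0,0.1,0,0,0],[0,0,0.11,0,0,0],[0,0,0.11,0,0,0],[0,0,0.11,0,0,0]]' 
python3 -m crank '[[0,0,0,0,0,0],[0,0,0,0,0,0],[0,0,0,0,0,0],[0,0,0,0,0,0],[0,0,0,0,0,0],[0,0,0,0,0,0],[0,0,0,0,0,0],[0,0,0,0,0,0]]' 1 40
```

```text
clock: 9.13
position: [0.6406, -0.2009, -0.0227]
tool_rot: [-180.0, 0.0, 29.1]
contact_force: [-0.5, 0.3, 1.5]
grip_width: 1.0
clock: 9.8
position: [0.6409, -0.2009, -0.0222]
tool_rot: [180.0, -0.0, 29.1]
contact_force: [-0.7, 0.3, 5.8]
grip_width: 0.601
```

```bash

python3 -m crank '[[0,0,-0.05,0,0,0],[0,0,-0.1,0,0,0],[0,0,-0.2,0,0,0],[0,0,-0.35,0,0,0],[0,0,-0.5,0,0,0],[0,0,-0.65,0,0,0],[0,0,-0.8,0,0,0],[0,0,-0.85,0,0,0]]' 
python3 -c "
from h import *
grab('side','d4'); grab('wrist','w4')"
python3 go.py 0.53 0.116 0.105 1.0
```

```text
clock: 10.47
position: [0.6421, -0.2013, 0.109]
tool_rot: [179.8, -0.2, 29.1]
contact_force: [1.1, 0.4, 0.1]
grip_width: 0.602
pos [ 0.6417 -0.2012  0.1068] [ 1.7986e+02 -1.3000e-01  2.9130e+01] j [-17.4  30.4  10.5  69.8  -0.  133.5] t 10.5667 F [-0.3  -0.21 -1.45] w 0.602
shift [ 0.3787 -2.2096  0.0073] turn [ 1.700e-03 -3.000e-04 -5.156e-01] rows 8.064230452514126 8.640577065928342
```

View pics/w4.png

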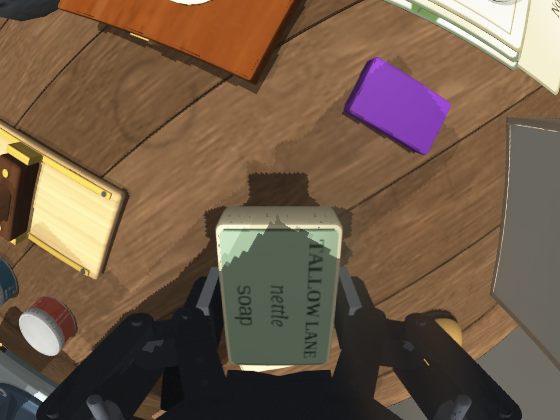

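The bar is held level between the pads at wrist (220–340, 210–365). Moving over the gauge.

```bash

python3 -m crank '[[0.02,-0.1,0,0,0,0],[0.04,-0.22,0,0,0,0],[0.06,-0.35,0,0,0,0],[0.08,-0.48,0,0,0,0],[0.1,-0.61,0,0,0,0],[0.13,-0.74,0,0,0,0],[0.15,-0.87,0,0,0,0],[0.17,-1,0,0,0,0]]' 
python3 -m crank '[[0.02,-0.13,0,0,0,-0.04],[0.04,-0.26,0,0,0,-0.08],[0.06,-0.38,0,0,0,-0.12],[0.08,-0.5,0,0,0,-0.16],[0.1,-0.63,0,0,0,-0.2],[0.13,-0.76,0,0,0,-0.24],[0.15,-0.88,0,0,0,-0.28],[0.17,-1,0,0,0,-0.32]]' 
python3 go.py 0.53 0.116 0.105 1.0
```

```text
clock: 11.23
position: [0.5885, -0.0565, 0.103]
tool_rot: [-179.9, 0.1, 29.1]
contact_force: [0.4, -0.2, 0.2]
grip_width: 0.6
clock: 11.9
position: [0.5377, 0.0867, 0.1032]
tool_rot: [-179.9, 0.1, 67.8]
contact_force: [0.8, 0.3, -0.8]
grip_width: 0.597
pos [0.5377 0.0867 0.1032] [-1.7987e+02  8.0000e-02  6.7780e+01] j [  9.2  18.8  -9.2  62.2  -0.  121.4] t 11.9 F [ 0.79  0.34 -0.79] w 0.597
shift [ 0.161  -0.1216 -0.0122] turn [-0.0012  0.0005 -0.1935] rows 0.72701660162483 3.243515913078415
```

```bash

python3 -m crank '[[0.02,-0.02,0,0,0,-0.04],[0.05,-0.05,0,0,0,-0.08],[0.1,-0.08,0,0,0,-0.12],[0.16,-0.12,0,0,0,-0.16],[0.16,-0.12,0,0,0,-0.1935],[0.16,-0.12,0.1,0,0,-0.1935],[0.16,-0.12,0.2,0,0,-0.1935],[0.16,-0.12,0.25,0,0,-0.1935]]' 
python3 go.py 0.53 0.116 -0.003 1.0
cat > v.py <<'E'
import sys
from h import *
t=np.radians(1.0); Rz=np.array([[np.cos(t),-np.sin(t)],[np.sin(t),np.cos(t)]])
tag=sys.argv[1]
for c in ['scene','side']:
    f=grab(c,c+tag); P=cloud(f); g=P.copy(); g[...,:2]=(P[...,:2]-[.5305,.091])@Rz
    i=f['img'][150:280,180:330]; cv2.imwrite('pics/c%s%s.png'%(c,tag),cv2.cvtColor(cv2.resize(i,None,fx=4,fy=4,interpolation=cv2.INTER_CUBIC),cv2.COLOR_RGB2BGR))
    h=cv2.cvtColor(f['img'],cv2.COLOR_RGB2HSV)
    m=(h[...,0]>45)&(h[...,0]<85)&(h[...,1]>18)&(abs(g[...,0])<.08)&(abs(g[...,1])<.14)&(g[...,2]>.036)
    q=g[m]
    if len(q)>20:
        r=cv2.minAreaRect((q[:,:2]*1000).astype(np.float32)); print(c,'green',len(q),np.round(r[0],1),np.round(r[1],1),round(r[2],1),'z',np.median(q[:,2]).round(4))
E
python3 v.py 5
```

```text
clock: 12.57
position: [0.5299, 0.1148, 0.0645]
tool_rot: [-179.8, 0.1, 90.8]
contact_force: [-0.6, 0.7, -0.9]
grip_width: 0.6
pos [0.5299 0.1148 0.0645] [-1.7978e+02  5.0000e-02  9.0770e+01] j [ 12.2  20.4 -13.   56.8  -0.  101.5] t 12.5667 F [-0.61  0.73 -0.92] w 0.6
shift [0.0084 0.0026 0.45  ] turn [-0.0019  0.0004 -0.0019] rows 1.6191425822749912 0.045601198107211804
scene green 31 [16.6  9.5] [49.2 87.1] 32.4 z 0.113
side green 319 [-4.  20.3] [119.1  76.9] 18.9 z 0.1128
```

View pics/cscene5.png

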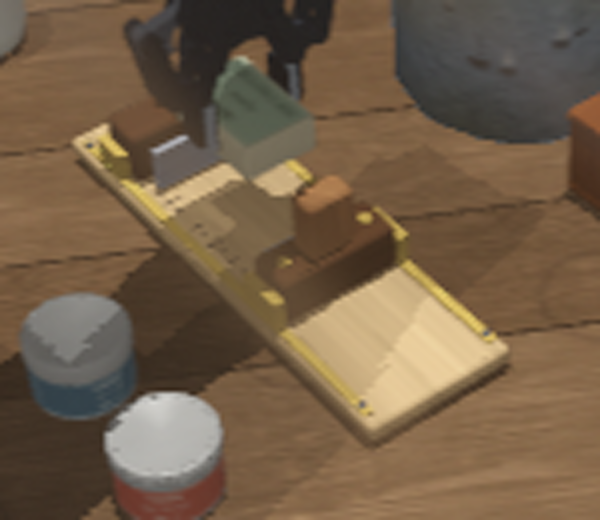

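View pics/cside5.png

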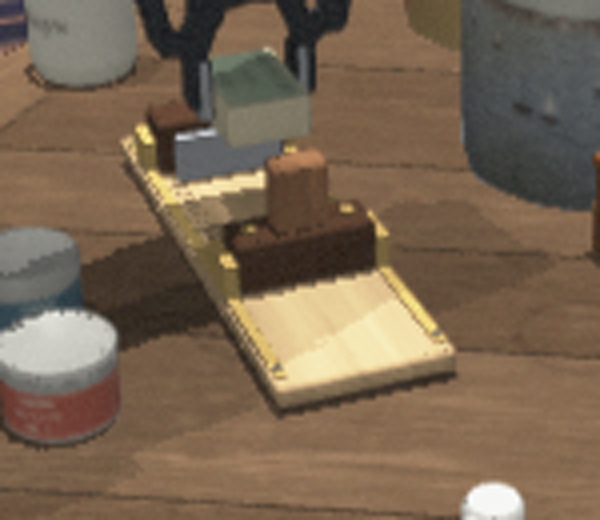

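The bar hangs between jaw and plate at the right spot, clear of both. I'll lower it slowly.

```bash

python3 -m crank '[[0.005,0,0.05,0,0,0],[0.008,0,0.1,0,0,0],[0.008,0,0.17,0,0,0],[0.008,0,0.24,0,0,0],[0.008,0,0.31,0,0,0],[0.008,0,0.37,0,0,0],[0.008,0,0.4,0,0,0],[0.008,0,0.41,0,0,0]]' 
python3 go.py 0.53 0.116 -0.004 1.0
python3 v.py 6
```

```text
clock: 13.33
position: [0.5313, 0.1162, 0.0051]
tool_rot: [-179.9, 0.0, 90.8]
contact_force: [0.6, -0.3, -0.3]
grip_width: 0.598
pos [0.5313 0.1162 0.0051] [-1.7993e+02  2.0000e-02  9.0750e+01] j [ 12.3  23.8 -17.7  48.6  -0.  101.6] t 13.3333 F [ 0.61 -0.29 -0.33] w 0.598
shift [-0.0011 -0.0083  0.0604] turn [-0.0006  0.0001 -0.0021] rows 0.21921851596353917 0.03599627900869628
side green 309 [-0.9 10.6] [121.1  97.6] 20.8 z 0.1134
```

View pics/cside6.png

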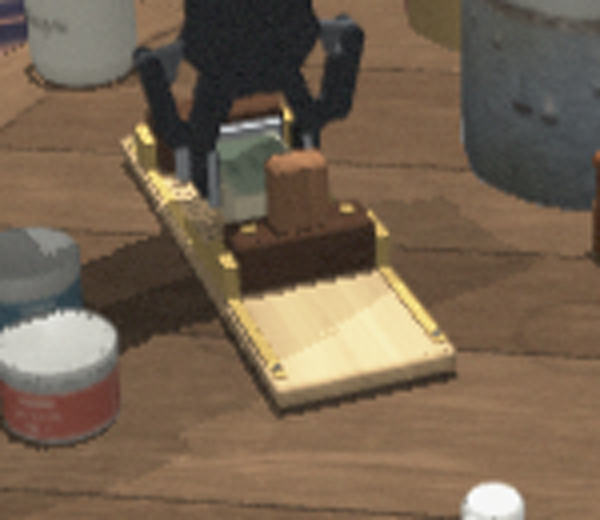

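```bash

python3 -m crank '[[0,0,0.01,0,0,0],[0,0,0.02,0,0,0],[0,0,0.03,0,0,0],[0,0,0.04,0,0,0],[0,0,0.05,0,0,0],[0,0,0.055,0,0,0],[0,0,0.055,0,0,0],[0,0,0.055,0,0,0]]' 
python3 -m crank '[[0,0,0,0,0,0],[0,0,0,0,0,0],[0,0,0,0,0,0],[0,0,0,0,0,0],[0,0,0,0,0,0],[0,0,0,0,0,0],[0,0,0,0,0,0],[0,0,0,0,0,0]]' -1
```

```text
clock: 14.1
position: [0.5317, 0.1163, -0.0024]
tool_rot: [-180.0, 0.0, 90.8]
contact_force: [0.3, 0.4, -1.9]
grip_width: 0.596
clock: 14.77
position: [0.5317, 0.1163, -0.0023]
tool_rot: [-180.0, 0.0, 90.8]
contact_force: [0.2, -0.7, 0.4]
grip_width: 1.001
```

Rising straight up, then checking the placing.

```bash

python3 -m crank '[[0,0,-0.05,0,0,0],[0,0,-0.15,0,0,0],[0,0,-0.25,0,0,0],[0,0,-0.4,0,0,0],[0,0,-0.55,0,0,0],[0,0,-0.7,0,0,0],[0,0,-0.85,0,0,0],[0,0,-0.9,0,0,0]]' 
cat > w.py <<'E'
import sys
from h import *
o=monitor.get_obs(); f=grab('wrist','w'+sys.argv[1]); Rt=R.from_euler('xyz',o['tool_rot'],degrees=True)
v,u=np.mgrid[0:420,0:560]; a,b=u-f['cx'],v-f['cy']; r=np.hypot(a,b)+1e-9; th=r/f['fx']
ray=np.stack([np.sin(th)*a/r,np.sin(th)*b/r,np.cos(th)],-1); p=ray*(f['depth']/ray[...,2])[...,None]
T=np.array(f['tool_from_camera']); t=p@T[:3,:3].T+T[:3,3]; w=Rt.apply(t.reshape(-1,3)).reshape(t.shape)+o['position']
an=np.radians(1.0); Rz=np.array([[np.cos(an),-np.sin(an)],[np.sin(an),np.cos(an)]])
g=w.copy(); g[...,:2]=(w[...,:2]-[.5305,.091])@Rz
def rect(m,n):
    q=g[m]
    if len(q)<10: print(n,'few');return
    r=cv2.minAreaRect((q[:,:2]*1000).astype(np.float32)); print(n,len(q),np.round(r[0],1),np.round(r[1],1),round(r[2],1),'z',q[:,2].mean().round(4),'x',np.percentile(q[:,0],[1,99]).round(4),'y',np.percentile(q[:,1],[1,99]).round(4))
n=(abs(g[...,0])<.05)
rect(n&(g[...,2]>.039)&(g[...,2]<.0475)&(abs(g[...,0])<.035)&(g[...,1]>-.03)&(g[...,1]<.075),'bar')
rect(n&(g[...,2]>.048)&(g[...,2]<.056)&(g[...,1]>-.12)&(g[...,1]<-.01),'jawtop')
rect(n&(g[...,2]>.085)&(g[...,2]<.1)&(g[...,1]>-.12)&(g[...,1]<-.01),'grip')
rect(n&(g[...,2]>.048)&(g[...,2]<.053)&(g[...,1]>.06)&(g[...,1]<.1),'platetop')
m=n&(g[...,2]>.013)&(g[...,2]<.023)
for y0 in (-.16,-.12,.02,.06): rect(m&(g[...,1]>y0)&(g[...,1]<y0+.03),'board%g'%y0)
rect((g[...,2]>.012)&(g[...,2]<.024)&(abs(g[...,0])<.07)&(abs(g[...,1])<.18),'board')
E
python3 w.py 7; python3 v.py 7; python3 go.py 0.53 0 0.13 1
```

```text
clock: 15.43
position: [0.5331, 0.1166, 0.1364]
tool_rot: [179.7, -0.0, 90.8]
contact_force: [0.2, -0.1, 0.8]
grip_width: 0.998
bar 5335 [ 2.4 25.3] [76.8 52.3] 89.5 z 0.0448 x [-0.023   0.0277] y [-0.012   0.0631]
jawtop 2180 [  2.3 -49.5] [35.4 84.2] 88.7 z 0.0525 x [-0.0389  0.043 ] y [-0.0661 -0.0325]
grip 986 [  2.1 -50.4] [33.3 21.3] 0.5 z 0.0923 x [-0.0138  0.0185] y [-0.0601 -0.0405]
platetop 712 [ 3.4 89.9] [83.4 17.7] 0.2 z 0.0513 x [-0.0312  0.0376] y [0.0813 0.0962]
board-0.16 1649 [   0. -145.] [99.9 30. ] 0.0 z 0.0194 x [-0.0487  0.0487] y [-0.1598 -0.1303]
board-0.12 1127 [ 1.00e-01 -1.05e+02] [29.9 99.8] 89.9 z 0.0196 x [-0.0491  0.0495] y [-0.1197 -0.0904]
board0.02 1435 [ 0.5 35. ] [99.  29.9] 0.0 z 0.0193 x [-0.0481  0.0496] y [0.0203 0.0497]
board0.06 2560 [ 0.5 75. ] [99. 30.] 0.0 z 0.0192 x [-0.0476  0.0494] y [0.0604 0.0895]
board 16422 [2.8 0.5] [328.6 104.8] 89.5 z 0.0192 x [-0.048   0.0538] y [-0.1593  0.1627]
scene green 24 [31.9 23.5] [10.7 83.1] 28.0 z 0.0427
side green 311 [-0.2 23. ] [140.4  78. ] 14.2 z 0.238
pos [0.5319 0.1163 0.1329] [ 1.7994e+02 -1.0000e-02  9.0760e+01] j [ 12.3  17.5  -6.5  66.   -0.  101.6] t 15.5833 F [-0.6  -0.16 -0.58] w 0.999
shift [-0.7754 -0.0232  0.0194] turn [ 0.0005 -0.0001 -0.002 ] rows 2.7912355607101547 0.03524505650058634
```

View pics/w7.png

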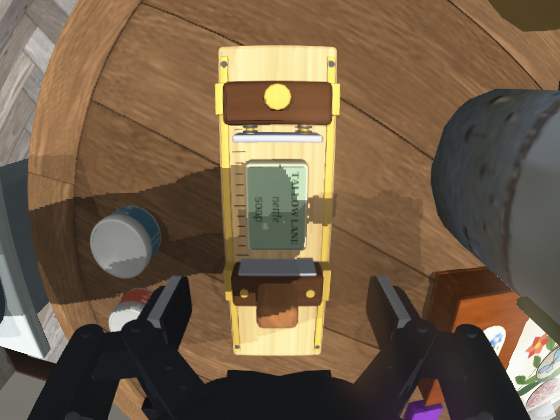

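View pics/cscene7.png

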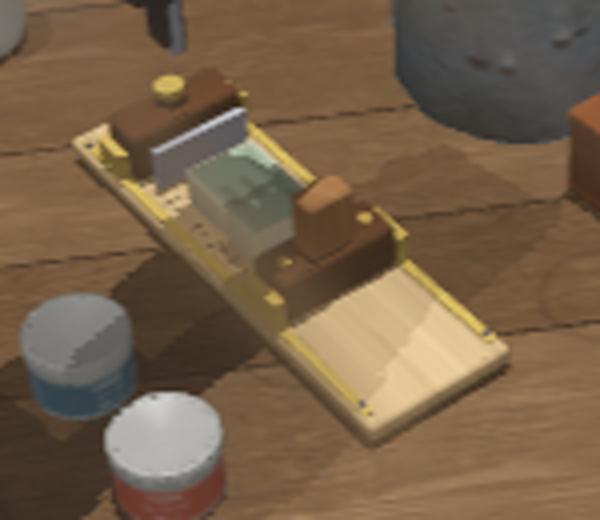

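The bar lies flat and straight. In the gauge frame the bar spans y −13 to +64 mm, the jaw face is near −32, the plate face near +81, and the grip's back is near −61. I'll shut the fingers, go behind the grip and push it along +y.

```bash

python3 -m crank '[[-0.05,0.01,0,0,0,0],[-0.15,0.01,0,0,0,0],[-0.25,0.01,0,0,0,0],[-0.4,0.01,0,0,0,0],[-0.55,0.01,0,0,0,0],[-0.7,0.01,0,0,0,0],[-0.78,0.01,0,0,0,0],[-0.79,0.01,0,0,0,0]]' 1 40
python3 -m crank '[[0,0,0.05,0,0,0],[0,0,0.1,0,0,0],[0,0,0.2,0,0,0],[0,0,0.3,0,0,0],[0,0,0.4,0,0,0],[0,0,0.5,0,0,0],[0,0,0.6,0,0,0],[0,0,0.62,0,0,0]]'
python3 go.py 0.5335 0.005 0.038 1; python3 v.py 8
```

```text
clock: 16.25
position: [0.5341, -0.0044, 0.1315]
tool_rot: [-179.9, 0.0, 90.6]
contact_force: [0.0, -0.6, -0.8]
grip_width: -0.002
clock: 16.92
position: [0.5327, -0.0011, 0.0366]
tool_rot: [-179.7, -0.0, 90.8]
contact_force: [-0.8, 1.0, 0.5]
grip_width: -0.002
pos [ 0.5327 -0.0011  0.0366] [-1.7975e+02 -1.0000e-02  9.0840e+01] j [ -0.1  21.1 -16.6  52.5   0.   89. ] t 16.9167 F [-0.79  0.99  0.47] w -0.002
shift [ 0.0403  0.0057 -0.0095] turn [-0.0021 -0.0001 -0.0014] rows 0.15028079643951744 0.042126610845812
scene green 174 [-10.2 -42.6] [ 92.5 202.1] 7.8 z 0.0437
side green 281 [-21.3 -43.1] [101.9 186.5] 17.2 z 0.1372
```

View pics/cside8.png

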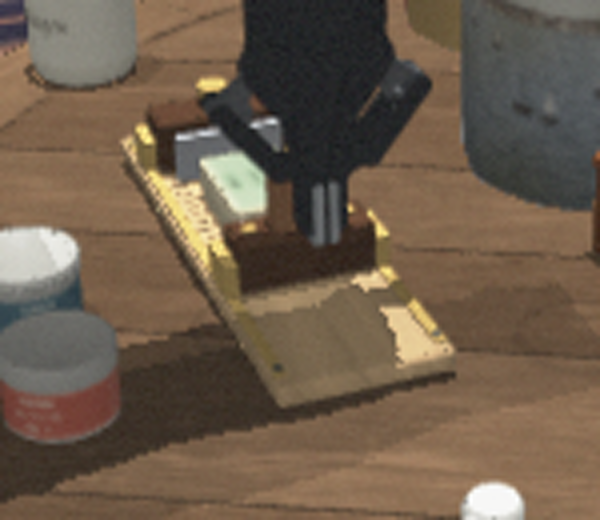

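View pics/cscene8.png

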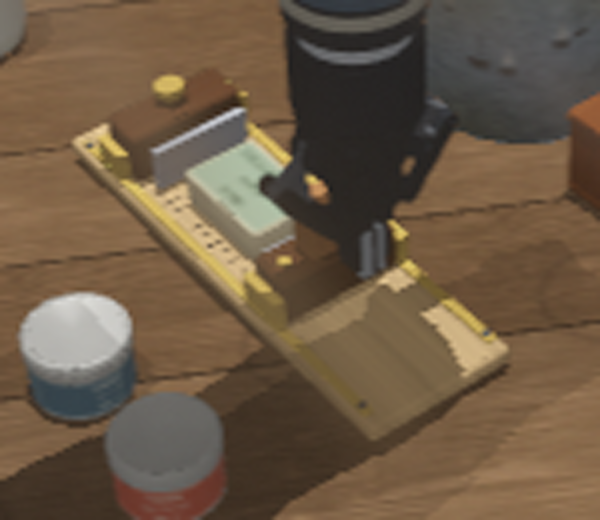

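```bash

python3 -m crank '[[0.02,0,0,0,0,0],[0.04,0,0,0,0,0],[0.06,0,0,0,0,0],[0.08,0,0,0,0,0],[0.1,0,0,0,0,0],[0.12,0,0,0,0,0],[0.14,0,0,0,0,0],[0.16,0,0,0,0,0]]'
python3 -m crank '[[0.01,0,0,0,0,0],[0.02,0,0,0,0,0],[0.03,0,0,0,0,0],[0.04,0,0,0,0,0],[0.05,0,0,0,0,0],[0.06,0,0,0,0,0],[0.07,0,0,0,0,0],[0.08,0,0,0,0,0]]'
python3 go.py 0.5335 0.058 0.038 1; python3 v.py 9
```

```text
clock: 17.68
position: [0.5346, 0.0203, 0.04]
tool_rot: [180.0, 0.2, 90.7]
contact_force: [-0.3, -11.7, 2.0]
grip_width: -0.004
clock: 18.35
position: [0.5345, 0.0319, 0.04]
tool_rot: [180.0, 0.2, 90.7]
contact_force: [0.6, -11.6, 2.7]
grip_width: 0.002
pos [0.5345 0.0319 0.04  ] [179.98   0.24  90.67] j [  3.6  20.9 -16.3  52.8  -0.2  92.9] t 18.35 F [  0.63 -11.56   2.66] w 0.002
shift [ 0.1744 -0.0043  0.0123] turn [ 0.0002  0.002  -0.0028] rows 0.6289906629042299 0.05749474432299161
scene green 155 [  9.2 -27. ] [ 37.9 171.4] 16.8 z 0.0437
side green 273 [-10.6 -36.6] [106.4 174. ] 20.5 z 0.1583
```

View pics/cscene9.png

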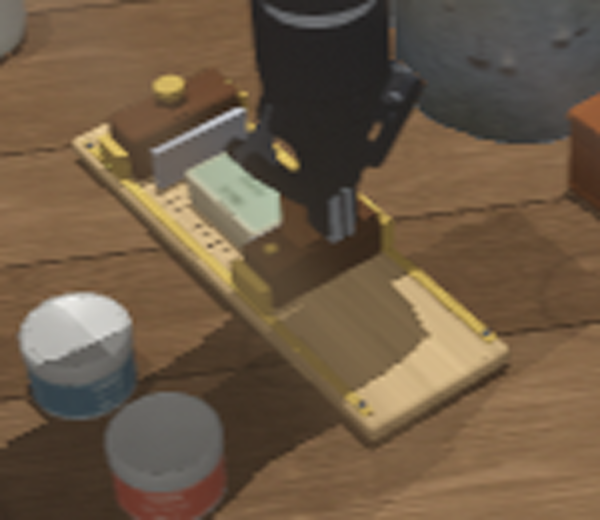

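The jaw slides with 11.6 N of drag, as expected. I'll continue toward the bar and plate.

```bash

python3 -m crank '[[0.01,0,0,0,0,0],[0.02,0,0,0,0,0],[0.03,0,0,0,0,0],[0.04,0,0,0,0,0],[0.05,0,0,0,0,0],[0.06,0,0,0,0,0],[0.07,0,0,0,0,0],[0.08,0,0,0,0,0]]'
python3 -m crank '[[0.005,0,0,0,0,0],[0.01,0,0,0,0,0],[0.015,0,0,0,0,0],[0.02,0,0,0,0,0],[0.025,0,0,0,0,0],[0.03,0,0,0,0,0],[0.035,0,0,0,0,0],[0.04,0,0,0,0,0]]'
python3 v.py 10;python3 go.py 0.5335 0.058 0.038 1
```

```text
clock: 19.12
position: [0.5343, 0.0438, 0.0399]
tool_rot: [180.0, 0.2, 90.7]
contact_force: [0.7, -11.6, 2.0]
grip_width: -0.002
clock: 19.78
position: [0.5343, 0.0498, 0.04]
tool_rot: [180.0, 0.2, 90.7]
contact_force: [0.6, -11.6, 3.5]
grip_width: 0.001
scene green 123 [ 11.  -12.8] [ 36.  165.5] 18.0 z 0.0438
side green 248 [-17.7 -13.6] [ 93.9 179.3] 14.6 z 0.1726
pos [0.5343 0.0499 0.04  ] [179.97   0.23  90.67] j [  5.5  21.1 -16.1  52.8  -0.2  94.8] t 19.8833 F [  0.23 -10.96   2.6 ] w -0.002
shift [ 0.0543 -0.0047  0.0128] turn [ 0.0003  0.002  -0.0028] rows 0.20131549156457992 0.05695221633362114
```

View pics/cscene10.png

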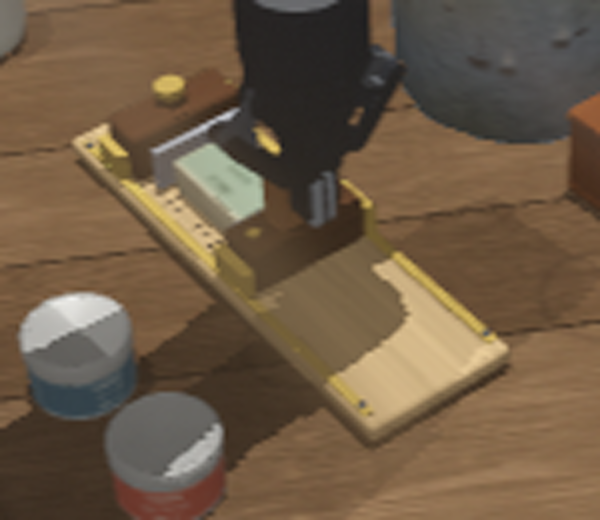

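```bash

python3 -m crank '[[0.0025,0,0,0,0,0],[0.005,0,0,0,0,0],[0.0075,0,0,0,0,0],[0.01,0,0,0,0,0],[0.0125,0,0,0,0,0],[0.015,0,0,0,0,0],[0.0175,0,0,0,0,0],[0.02,0,0,0,0,0]]'
python3 -m crank '[[0.0025,0,0,0,0,0],[0.005,0,0,0,0,0],[0.0075,0,0,0,0,0],[0.01,0,0,0,0,0],[0.0125,0,0,0,0,0],[0.015,0,0,0,0,0],[0.0175,0,0,0,0,0],[0.02,0,0,0,0,0]]'
```

```text
clock: 20.55
position: [0.5343, 0.0527, 0.0399]
tool_rot: [180.0, 0.2, 90.7]
contact_force: [-0.1, -11.3, 2.8]
grip_width: -0.001
clock: 21.22
position: [0.5342, 0.055, 0.04]
tool_rot: [180.0, 0.3, 90.6]
contact_force: [-0.1, -14.7, 3.4]
grip_width: -0.004
```

The force stepped from 11.5 to 14.7 N, so the bar has met the plate. Small further steps.

```bash

python3 -m crank '[[0.002,0,0,0,0,0],[0.004,0,0,0,0,0],[0.006,0,0,0,0,0],[0.008,0,0,0,0,0],[0.01,0,0,0,0,0],[0.012,0,0,0,0,0],[0.014,0,0,0,0,0],[0.014,0,0,0,0,0]]'
python3 - <<'E'
from h import *
for _ in range(6):
    o=monitor.get_obs(); print(o['position'].round(4),o['contact_force'].round(2)); optics.grab_frame('side')
E
```

```text
clock: 21.88
position: [0.5342, 0.057, 0.04]
tool_rot: [180.0, 0.3, 90.6]
contact_force: [0.8, -15.9, 3.8]
grip_width: -0.002
[0.5342 0.057  0.04  ] [  0.82 -15.91   3.78]
[0.5342 0.0569 0.04  ] [  0.47 -16.31   2.56]
[0.5342 0.057  0.04  ] [  1.12 -15.34   3.34]
[0.5342 0.057  0.04  ] [ -0.47 -16.16   3.82]
[0.5342 0.057  0.04  ] [ -0.02 -16.08   3.22]
[0.5342 0.057  0.04  ] [ -0.36 -16.09   4.25]
```

About 4.5 N over the drag, so the plate has given by roughly 3 mm, mid-range. Backing straight off, then up.

```bash

python3 -m crank '[[-0.01,0,0,0,0,0],[-0.03,0,0,0,0,0],[-0.06,0,0,0,0,0],[-0.1,0,0,0,0,0],[-0.14,0,0,0,0,0],[-0.18,0,0,0,0,0],[-0.2,0,0,0,0,0],[-0.2,0,0,0,0,0]]'
python3 -m crank '[[0,0,-0.1,0,0,0],[0,0,-0.2,0,0,0],[0,0,-0.35,0,0,0],[0,0,-0.5,0,0,0],[0,0,-0.65,0,0,0],[0,0,-0.8,0,0,0],[0,0,-0.9,0,0,0],[0,0,-0.95,0,0,0]]'
python3 w.py 11; python3 v.py 11
```

```text
clock: 22.85
position: [0.5343, 0.0291, 0.0396]
tool_rot: [-180.0, 0.0, 90.7]
contact_force: [-0.5, 0.0, -0.1]
grip_width: -0.0
clock: 23.52
position: [0.5353, 0.0301, 0.1844]
tool_rot: [179.8, -0.0, 90.8]
contact_force: [-0.4, 0.0, -0.0]
grip_width: -0.001
bar 4040 [-0.8 40.4] [69.2 60.9] 89.8 z 0.0447 x [-0.0229  0.0281] y [0.006  0.0745]
jawtop 958 [  2.5 -19.7] [19.8 83.7] 89.6 z 0.0528 x [-0.0385  0.0438] y [-0.0294 -0.0101]
grip 659 [  2.5 -16.9] [13.7 33.4] 90.0 z 0.0933 x [-0.0141  0.0191] y [-0.0236 -0.0102]
platetop 656 [ 3.8 90.5] [82.4 14.5] 0.6 z 0.051 x [-0.0344  0.0419] y [0.0837 0.0968]
board-0.16 1818 [   0.  -144.9] [29.9 99.9] 89.9 z 0.0194 x [-0.0484  0.049 ] y [-0.1594 -0.1303]
board-0.12 2314 [   0. -105.] [100.   29.9] 0.0 z 0.0192 x [-0.0486  0.0491] y [-0.1198 -0.0904]
board0.02 1219 [ 0.3 35. ] [30.  99.3] 90.0 z 0.0193 x [-0.0482  0.0491] y [0.0202 0.0497]
board0.06 1109 [ 0.5 75. ] [99.  29.9] 0.0 z 0.0193 x [-0.0476  0.0499] y [0.0603 0.0895]
board 13947 [  2.5 -12.1] [302.8 105.2] 89.7 z 0.0192 x [-0.0483  0.0537] y [-0.1594  0.096 ]
scene green 109 [ 17.8 -14.5] [ 36.5 189.9] 8.3 z 0.0439
side green 246 [-20.9 -12.2] [107.2 186.1] 17.5 z 0.292
```

View pics/w11.png

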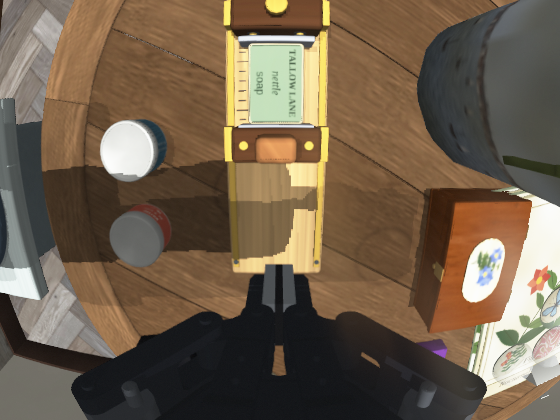

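View pics/cscene11.png

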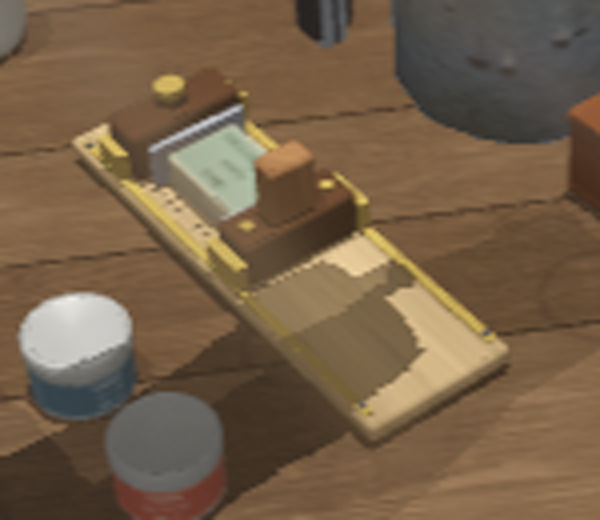

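The bar is square between the jaw face (w11 row 126) and the plate (row 40). The plate top has moved back about 2.4 mm, which agrees with the feel, and the robot is clear. I'll hold still for one call and then hand in.

```bash

python3 -m crank '[[0,0,0,0,0,0],[0,0,0,0,0,0],[0,0,0,0,0,0],[0,0,0,0,0,0],[0,0,0,0,0,0],[0,0,0,0,0,0],[0,0,0,0,0,0],[0,0,0,0,0,0]]'
python3 -c "
from h import *
print(ctrl.close_job())"
```

```text
clock: 24.33
position: [0.5343, 0.0299, 0.1822]
tool_rot: [-180.0, 0.0, 90.8]
contact_force: [0.4, -1.2, 0.2]
grip_width: 0.0
the job is handed in; nothing more can be done
None
```

The green-labelled bar is on the gauge bed, label up and lengthwise, pinched between the jaw and the sprung plate. I handed the job in at about 24 s; it gave no verdict.

- **Placing:** I laid the bar between jaw and plate and let go before pushing. The wrist camera then showed it flat, within about 1° of the rails and about 2 mm off the middle line.
- **Pinch:** I pushed the jaw's grip from behind with shut fingers. Drag was about 11.5 N and stepped up when the bar met the plate; I stopped at about 16 N, which is about 4.5 N on the bar. The plate's top had moved back about 2.4 mm, roughly what 4.5 N should give. I could not measure the force on the bar once the robot had backed off.
- **Left alone:** I touched nothing else. The last pictures show both tins where they were; I did not check the cream bar again at the end.
- **What disagreed:** The first grasp closed on nothing, without moving the bar. The real fingertips sat about 24 mm (shut) to 37 mm (open) above the stated TCP; all three cameras agreed on this when open. I corrected for it, and the second grasp held.

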